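# Slide the cover plate of a developing tank out to its line and hold it there

### The job

I am about to lower a coated plate into the glass developing tank, so open it for me: lift the brass weight off the cover and set it down gently on the round cork mat, then slide the glass cover plate lengthways to your right, flat on the rim and never lifted, until the blue line across it is over the outside edge of the tank's right-hand end. More than half of the plate then hangs out, so keep hold of the part still on the tank to stop it tipping, and finish while you are holding it like that. Leave the tank and the other glassware standing where they are.

Things in the scene. Friction and masses are not known exactly. Their poses are not given: they have to be found in the camera images.
- lid_center (a point): Centre (mid-thickness) of the loose cover plate: pale green glass, whitish edges, 230 mm long (x), 62 wide (y), 6 thick (z), about 0.2 kg. At the start it closes the tank, lying on its rim and sticking out 4 mm past each long side. Its +x points along its length, roughly to the robot's right (world -y), the way to slide it. Its long edges can be gripped from above, fingers beside the tank.
- lid_line (a point): Middle of the blue line (5 mm wide) painted straight across the top face of the cover plate, 20 mm from the plate's centre towards its left-hand (-x) end, 135 mm from its right-hand (+x) end. With the line over the tank's end the plate's centre of mass hangs 20 mm outside the tank, so it tips off unless held.
- tank_rim (a point): Middle of the top outside edge of the tank's right-hand end wall; +x points straight out of that end (as the cover's +x), y along the end wall, z up. The tank is clear glass with a frosted rim, 216 mm long (x), 54 wide (y), 110 high, walls 5, open on top, standing loose on the bench, 1.3 kg; its middle lies 108 mm from this point along -x.
- weight_center (a point): Centre, half-way up, of the brass knob weight standing loose on the cover plate: 66 mm tall, 0.5 kg; round body 40 mm in diameter over its lower 44 mm, then a neck and a knob of 26 mm diameter at the top (56 to 63 mm up).
- mat_top (a point): Centre of the top face of the round cork mat, 110 mm in diameter, 6 mm thick, fixed to the bench left or right of the tank. A flat white porcelain spotting tile (90 x 110 mm) takes the other place.
- beaker: Bystander: small glass beaker, 68 mm diameter, 75 mm tall, on the robot's side of the tank; origin under its base.
- flask: Bystander: conical glass flask, 76 mm diameter, 99 mm tall, beyond the tank to the right; origin under its base.
- amber: Bystander: amber reagent bottle, 66 mm diameter, 150 mm tall, beyond the tank; origin under its base.
- wash: Bystander: white wash bottle with a blue cap and bent spout, 66 mm diameter, 180 mm tall, beyond the tank; origin under its base.
- dish: Bystander: shallow glass dish, 90 mm diameter, 16 mm tall, on the robot's side of the tank; origin under its base.
- vial: Bystander: small amber vial with a black cap, 24 mm diameter, 54 mm tall, on the robot's side of the tank; origin under its base.
Things that resemble listed ones, but are neither listed nor needed, are in the scene too. Leave any green, orange or red look-alike of the part that bears tank_rim alone.

How it is judged:
On the way, in this order (a step that is already met when the one before it is completed fails the run):
1. the weight stands on the cork mat, let go (horizontal distance between weight_center and mat_top below 0.035 m and height (world z) of weight_center below 0.05 m and angle between weight_center's own z axis and vertical below 0.1 rad and contact force between the fingers and weight below 0.1 N), for 0.2 s.
2. the cover is out to its line, flat on the rim and held (x of lid_line in the frame of tank_rim between -0.005 and 0.005 m and y of lid_line in the frame of tank_rim between -0.01 and 0.01 m and angle between the x axis of lid_center and the x axis of tank_rim, either way round below 0.07 rad and angle between lid_center's own z axis and vertical below 0.035 rad and contact force between lid and tank above 0.3 N and contact force between any of the fingers, the arm and lid above 0.4 N and contact force between lid and weight below 0.05 N and linear speed of lid below 0.02 m/s), for 0.2 s.
At the end, for the whole second after the job is handed in: Blue line within 5 mm of over the outside edge of the tank's right end; cover flat (2 deg), straight (4 deg), central (10 mm), resting on the rim (over 0.3 N), still, held by the robot (over 0.4 N); weight let go upright within 35 mm of the mat's centre; tank within 25 mm of its start (all of step 1 and all of step 2 and distance of tank_rim from where it was at the start of the episode below 0.025 m); the arm keeps its last pose, push and grip.
It fails at once if the weight was dropped (linear speed of weight above 0.6 m/s and contact force between the fingers and weight below 0.05 N).
It fails at once if the cover was lifted more than 12 mm off the rim, or tipped (z of lid_center in the frame of tank_rim above 0.015 m or angle between lid_center's own z axis and vertical above 0.2 rad).
It fails at once if the tank was shoved away or tipped (distance of tank_rim from where it was at the start of the episode above 0.05 m or angle between tank_rim's own z axis and vertical above 0.15 rad).
It fails at once if other glassware was disturbed (distance of any of beaker, flask, amber, wash, dish, vial from where it was at the start of the episode above 0.03 m or angle between any of beaker, flask, amber, wash, dish, vial's own z axis and vertical above 0.5 rad).
It also fails if it takes over 48 s, if anything falls off the work surface, if the arm or the gripper's body presses on something with over 40 N, if the wrist force passes 120 N, or if a joint passes its speed limit or range.

### The arm

A 6-joint arm with a two-finger parallel gripper is mounted at the origin on the work surface. World frame = base frame: x ahead of the robot, y to its left, z up, the work surface at z = 0. Lengths are in m, angles in rad, forces in N, time in s.
With the tool pointing down it reaches from about 0.275 to 0.75 m from the base axis. Payload 10.2 kg.
Tool frame: the origin (TCP) lies on the front face of the gripper's body, between the roots of the fingers; the fingertips stand 64 mm ahead of it and the grasp point (between the pads) lies 45 mm ahead of it; z points along the fingers, y is the line along which they close (so a half turn about z gives the same grasp; the last joint's range is limited). The gripper opens to 88 mm and grips with 3 to 60 N. Pads are 18 mm wide; open, the fingers measure 123 mm over their backs; the gripper's body (75 mm by 187 mm) begins 45 mm behind the grasp point.
Start: joints at [0.956, 0.313, 1.498, -0, 1.331, -0.223], TCP at [0.2, 0.485, 0.303] pointing down, gripper open.
Joint ranges: [-2.94, 2.94], [-0.97, 2.17], [0.19, 2.56], [-1.23, 4.37], [0.02, 3.11], [-2.88, 2.88]. Speed limits (rad/s): [2.39, 2.39, 3.01, 3.14, 3.14, 3.14].

### API

Orientations are given as a unit quaternion [x, y, z, w].
In Python, from cell import robot gives the robot as it stands.
- The arm moves only by the tool drive_tool, never from a script. Its argument "plan" is a list of rows, each an object of numbers: "dx", "dy", "dz": the shift along the world's x, y, z in units of 0.2 m (1.0 is 0.2 m); "ax", "ay", "az": the turn, a rotation vector about the world's x, y, z in units of 45 degrees (1.0 is 45 degrees); "jaw": the opening, from -1 (shut) to 1 (fully open). A call has 1 to 12 rows; each row shifts and turns the commanded pose from where the row before left it; what a row does not reach is not made up. A row lasts 1/8 s, in which the tool goes at most 62.5 mm and 10.7 degrees, less where a joint would pass 70% of its speed; a pose out of reach is approached as far as the arm can. A call with a number of a shift or a turn outside -1 to 1 is refused whole. A call with a gripper value outside its range is refused whole. The fingers move at their own pace and stop on an object; "force" is the grip in N (left out, the last holds). Time passes only in rows, so rows that do not move let the fingers close. It gives the time, the measured TCP pose, the force, the opening and the grip force at its end, in the units of the state.
- robot.state(): the state, without advancing time (a new reading comes with each control period).
- robot.get_image(name): name is "scene" or "top"; returns the picture (400x640x3 uint8, red, green, blue); there is no depth.
- robot.calibration(name): a dict with "intrinsics" (3x3 intrinsics, pixels), "D" ([k1, k2, p1, p2, k3] as OpenCV has them; the pictures are not rectified), "extrinsics" (4x4, takes a point from world to camera coordinates). Camera axes: x right, y down, z forward; pixel columns grow to the right and rows downward; lengths in m; the calibration is good to about 2 mm. A picture is of the moment at which its call begins. calibration takes no time and is no camera call.
- robot.sign_off(): hands the job in; it is judged then, once.
The state is a dict: "time_s": time; "joint_pos": joint angles; "dq": joint speeds; "joint_efforts": joint torques, N m; "ee_pos": TCP position; "tcp_rot": TCP orientation; "force": force on the tool from outside, world axes, zero at the start; "moment": the same for the moment, N m; "width": finger opening in m; "gripper_force": force on a finger pad.
Only numpy, scipy, OpenCV 4.12 (cv2) and the standard library are available. Lean on these libraries where they do the work, as an engineer would, in place of code of your own. Each camera call takes 0.05 s, during which the arm holds its last target. There are 200 camera calls.

## Working session

There is one attempt and no reset: what is moved stays moved. The work goes in short steps, Python scripts to look and compute and a tool call to move; the robot and the scene stay as the last step left them, time stands still between calls to the robot, and variables do not carry over. Pictures are saved under pics/ and viewed, at most 10 in all, crops included, and the job is handed in when it is done.

Besides the shell and the picture viewer there is one more tool, called by a JSON object that holds its "fn" and its "kwargs", one argument or row to a line. drive_tool: Moves the arm, as the interface text tells. Its arguments: {"type":"object","properties":{"plan":{"type":"array","items":{"type":"object","properties":{"dx":{"type":"number"},"dy":{"type":"number"},"dz":{"type":"number"},"ax":{"type":"number"},"ay":{"type":"number"},"az":{"type":"number"},"jaw":{"type":"number"}}}},"force":{"type":"number"}},"required":["plan"]}

```bash
mkdir -p pics && python3 - <<'E'
from cell import robot
import cv2, json
for n in("scene","top"):
    im=robot.get_image(n); cv2.imwrite(f"pics/{n}0.png",im[:,:,::-1])
    c=robot.calibration(n); print(n,{k:__import__('numpy').round(v,4).tolist() for k,v in c.items()})
print(robot.state())
E
```

```text
scene {'intrinsics': [[366.0073, 0.0, 316.9889], [0.0, 366.0073, 204.5264], [0.0, 0.0, 1.0]], 'D': [-0.0386, 0.0, 0.0, 0.0, 0.0], 'extrinsics': [[0.7188, 0.6952, 0.0001, -0.3738], [0.434, -0.4486, -0.7813, -0.1163], [-0.5431, 0.5617, -0.6241, 1.4215], [0.0, 0.0, 0.0, 1.0]]}
top {'intrinsics': [[433.1774, 0.0, 327.5152], [0.0, 433.1774, 207.4059], [0.0, 0.0, 1.0]], 'D': [0.0251, 0.0, 0.0, 0.0, 0.0], 'extrinsics': [[0.0235, -0.9996, -0.0139, 0.0286], [-0.9966, -0.0224, -0.0794, 0.5103], [0.079, 0.0157, -0.9967, 1.3009], [0.0, 0.0, 0.0, 1.0]]}
{'time_s': 0.1, 'joint_pos': array([ 9.55609161e-01,  3.13386520e-01,  1.49830208e+00, -2.15476526e-05,
        1.33098768e+00, -2.23411863e-01]), 'dq': array([-0.00124471, -0.00200778, -0.00224003,  0.00074071,  0.00031298,
       -0.00046671]), 'joint_efforts': array([ 1.78739523e-03, -4.02809250e+01, -2.52642435e+01,  6.95147272e-02,
        3.42325342e-02, -8.75112300e-05]), 'ee_pos': array([0.20040435, 0.48510472, 0.30224433]), 'tcp_rot': array([ 1.94634742e-01,  9.80875641e-01, -4.99135450e-04, -2.11024395e-04]), 'force': array([ 0.55931451,  0.054131  , -0.04843362]), 'moment': array([-0.0014845 , -0.02385731, -0.07714563]), 'gripper_force': 0.0, 'width': 0.08795827755360029}
```

View pics/scene0.png

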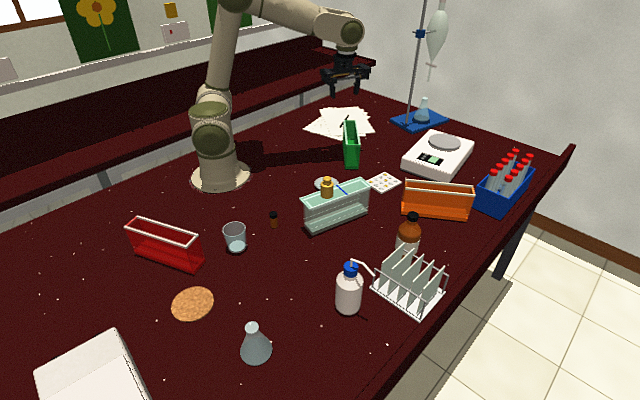

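View pics/top0.png

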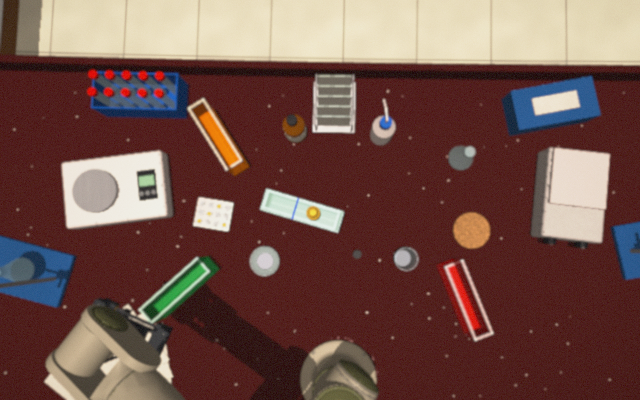

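The scene view shows the clear tank with the pale green cover at (336,205), the brass weight at (327,187) and the mat at (192,303). In the top view the cover is at (302,211), the blue line at (295,209), the weight at (313,213) and the mat at (471,230).

The tank candidates in the top view are clear glass at (302,211), green at (178,290), orange at (217,135) and red at (467,300). The clear one is meant: it alone carries the pale green cover with the blue line and the weight. I'll confirm that in a crop.

```bash
cat > h.py <<'E'
import cv2, numpy as np
from cell import robot
def ray(n,px):
    c=robot.calibration(n); K,D,E=[np.array(c[k],float) for k in("intrinsics","D","extrinsics")]
    p=cv2.undistortPoints(np.array(px,float).reshape(-1,1,2),K,D).reshape(-1,2)
    d=np.c_[p,np.ones(len(p))]@E[:3,:3]
    return -E[:3,:3].T@E[:3,3],d
def plane(n,px,z):
    o,d=ray(n,px); return o+d*((z-o[2])/d[:,2])[:,None]
def mask(im,lo,hi,roi):
    hsv=cv2.cvtColor(im,cv2.COLOR_RGB2HSV); m=cv2.inRange(hsv,lo,hi); r=np.zeros_like(m)
    x0,y0,x1,y1=roi; r[y0:y1,x0:x1]=m[y0:y1,x0:x1]; return r
def big(m):
    c,_=cv2.findContours(m,cv2.RETR_EXTERNAL,cv2.CHAIN_APPROX_NONE); return max(c,key=cv2.contourArea)
E
python3 - <<'E'
from h import *
im=robot.get_image("top")
cv2.imwrite("pics/crop.png",cv2.resize(im[170:250,250:360,::-1],None,fx=7,fy=7,interpolation=cv2.INTER_CUBIC))
hsv=cv2.cvtColor(im,cv2.COLOR_RGB2HSV)
for p in [(275,203),(285,206),(295,209),(313,213),(330,219),(471,230)]: print(p,im[p[1],p[0]],hsv[p[1],p[0]])
m=mask(im,(0,0,110),(180,255,255),(255,180,350,240)); c=big(cv2.morphologyEx(m,cv2.MORPH_CLOSE,np.ones((5,5))))
w=plane("top",c.reshape(-1,2),.116)[:,:2]
r=cv2.minAreaRect((w*1000).astype(np.float32)); print("lid",r, cv2.boxPoints(r).round(1).tolist())
b=mask(im,(100,110,60),(130,255,255),(255,180,350,240)); ys,xs=np.nonzero(b); print("line",len(xs),xs.mean(),ys.mean(),plane("top",[(xs.mean(),ys.mean())],.116))
y=mask(im,(15,120,60),(35,255,255),(255,180,350,240)); ys,xs=np.nonzero(y); print("brass",len(xs),xs.min(),xs.max(),ys.min(),ys.max(),xs.mean(),ys.mean(),plane("top",[(xs.mean(),ys.mean())],.116+.045))
mm=mask(im,(5,80,120),(25,255,255),(440,200,500,260)); c=big(mm); e=cv2.fitEllipse(c); print("mat",e,plane("top",[e[0]],.006))
E
```

```text
(275, 203) [217 234 221] [ 67  19 234]
(285, 206) [215 233 218] [ 65  20 233]
(295, 209) [140 168 227] [110  98 227]
(313, 213) [243 225  79] [ 27 172 243]
(330, 219) [218 233 223] [ 70  16 233]
(471, 230) [210 142  83] [ 14 154 210]
lid ((492.8247985839844, 112.61389923095703), (235.64541625976562, 68.30204010009766), 74.77816772460938) [[428.8999938964844, 7.900000095367432], [494.79998779296875, -10.0], [556.7000122070312, 217.3000030517578], [490.79998779296875, 235.3000030517578]]
line 5 295.6 205.6 [[0.50501292 0.12936648 0.116     ]]
brass 137 307 319 207 219 313.0 212.86861313868613 [[0.48253516 0.07731982 0.161     ]]
mat ((471.3111877441406, 229.99798583984375), (36.06599426269531, 37.02979278564453), 121.44876861572266) [[ 0.451393   -0.39933458  0.006     ]]
```

View pics/crop.png

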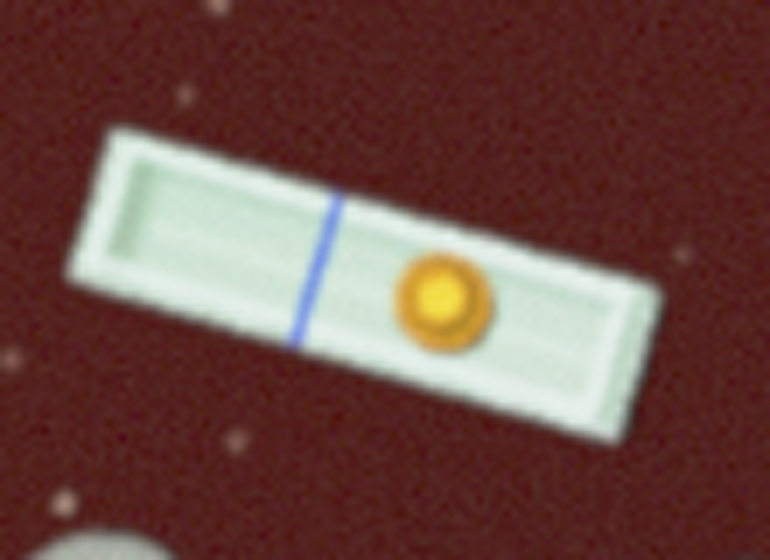

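The enlarged crop confirms the clear tank. The pale green cover runs from crop (90,205) to (640,365), with the blue line at about (318,270) and the brass weight at (444,302). Next I move above the weight.

{"fn": "drive_tool", "kwargs": {
  "plan": [
    {"dx":0.141,"dy":-0.204,"az":-0.184,"jaw":1},
    {"dx":0.141,"dy":-0.204,"az":-0.184,"jaw":1},
    {"dx":0.141,"dy":-0.204,"az":-0.184,"jaw":1},
    {"dx":0.141,"dy":-0.204,"az":-0.184,"jaw":1},
    {"dx":0.141,"dy":-0.204,"az":-0.184,"jaw":1},
    {"dx":0.141,"dy":-0.204,"az":-0.184,"jaw":1},
    {"dx":0.141,"dy":-0.204,"az":-0.184,"jaw":1},
    {"dx":0.141,"dy":-0.204,"az":-0.184,"jaw":1},
    {"dx":0.141,"dy":-0.204,"az":-0.184,"jaw":1},
    {"dx":0.141,"dy":-0.204,"az":-0.184,"jaw":1},
    {"jaw":1},
    {"jaw":1}
  ],
  "force": 25
}}

```text
validation failed for argument at $.pl...
```

```bash
python3 - <<'E'
from h import *
s=robot.state(); q=s["tcp_rot"]; print(s["time_s"],s["ee_pos"],np.degrees(2*np.arctan2(q[1],q[0]))-90,q)
im=robot.get_image("scene"); cv2.imwrite("pics/s1.png",cv2.resize(im[130:330,100:420,::-1],None,fx=2.4,fy=2.4))
im=cv2.cvtColor(cv2.imread("pics/top0.png"),cv2.COLOR_BGR2RGB)
m=mask(im,(0,200,150),(8,255,255),(425,250,510,350))|mask(im,(174,200,150),(180,255,255),(425,250,510,350))
m|=mask(im,(0,0,150),(180,80,255),(435,255,500,345)); c=big(cv2.morphologyEx(m,cv2.MORPH_CLOSE,np.ones((5,5)))); r=cv2.minAreaRect(c)
print(r); 
for z in(.05,.11): print(z,plane("top",cv2.boxPoints(r),z).round(3).tolist())
E
```

```text
0.15 [0.20040461 0.48510814 0.30230888] 67.5524393291158 [ 1.94641453e-01  9.80874343e-01 -4.45420989e-04 -1.73337151e-04]
((468.5696105957031, 299.7649230957031), (81.49164581298828, 21.187240600585938), 67.57414245605469)
0.05 [[0.342, -0.303, 0.05], [0.367, -0.36, 0.05], [0.154, -0.448, 0.05], [0.129, -0.392, 0.05]]
0.11 [[0.345, -0.288, 0.11], [0.369, -0.343, 0.11], [0.165, -0.427, 0.11], [0.142, -0.373, 0.11]]
```

View pics/s1.png

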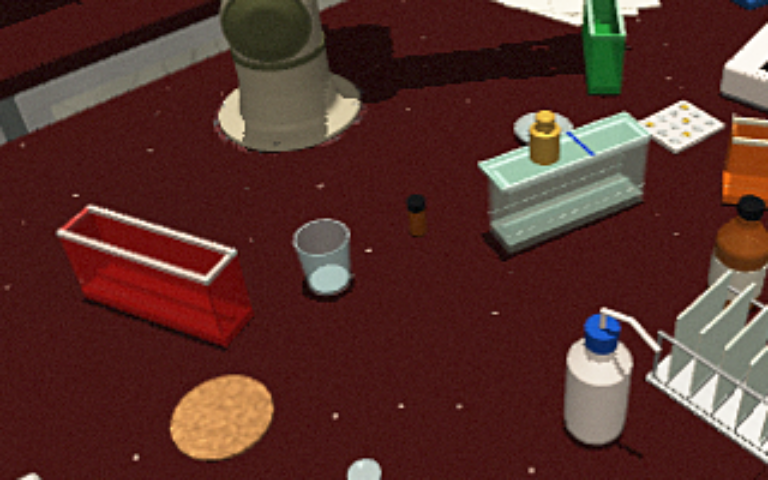

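The move was refused and the arm did not move. The picture shows the open red tank at crop (150,250), the cork mat at (222,415), and the clear tank with the weight at (545,140). I'll try a single row with every field given.

{"fn": "drive_tool", "kwargs": {
  "plan": [
    {"dx":0.141,"dy":-0.204,"dz":0.0,"ax":0.0,"ay":0.0,"az":-0.184,"jaw":1.0}
  ],
  "force": 25
}}

```text
time_s: 0.32
ee_pos: [0.2281, 0.4449, 0.3023]
tcp_rot: [0.265, 0.964, -0.0, -0.0]
force: [0.9, 0.7, -0.3]
width: 0.0879
gripper_force: 0.0
```

{"fn": "drive_tool", "kwargs": {
  "plan": [
    {"dx":0.141,"dy":-0.204,"dz":0.0,"ax":0.0,"ay":0.0,"az":-0.184,"jaw":1.0},
    {"dx":0.141,"dy":-0.204,"dz":0.0,"ax":0.0,"ay":0.0,"az":-0.184,"jaw":1.0},
    {"dx":0.141,"dy":-0.204,"dz":0.0,"ax":0.0,"ay":0.0,"az":-0.184,"jaw":1.0},
    {"dx":0.141,"dy":-0.204,"dz":0.0,"ax":0.0,"ay":0.0,"az":-0.184,"jaw":1.0},
    {"dx":0.141,"dy":-0.204,"dz":0.0,"ax":0.0,"ay":0.0,"az":-0.184,"jaw":1.0},
    {"dx":0.141,"dy":-0.204,"dz":0.0,"ax":0.0,"ay":0.0,"az":-0.184,"jaw":1.0},
    {"dx":0.141,"dy":-0.204,"dz":0.0,"ax":0.0,"ay":0.0,"az":-0.184,"jaw":1.0},
    {"dx":0.141,"dy":-0.204,"dz":0.0,"ax":0.0,"ay":0.0,"az":-0.184,"jaw":1.0},
    {"dx":0.141,"dy":-0.204,"dz":0.0,"ax":0.0,"ay":0.0,"az":-0.184,"jaw":1.0},
    {"dx":0.0,"dy":0.0,"dz":0.0,"ax":0.0,"ay":0.0,"az":0.0,"jaw":1.0}
  ]
}}

```text
time_s: 1.58
ee_pos: [0.4836, 0.075, 0.3022]
tcp_rot: [0.796, 0.605, -0.0, -0.0]
force: [-0.2, 0.4, 0.5]
width: 0.0885
gripper_force: 0.0
```

```bash
python3 - <<'E'
from h import *
s=robot.state(); q=s["tcp_rot"]; print(s["time_s"],s["ee_pos"],np.degrees(2*np.arctan2(q[1],q[0]))-90,q)
im=robot.get_image("scene"); cv2.imwrite("pics/s2.png",cv2.resize(im[60:260,200:460,::-1],None,fx=3,fy=3))
im=cv2.cvtColor(cv2.imread("pics/scene0.png"),cv2.COLOR_BGR2RGB)
y=mask(im,(15,120,60),(35,255,255),(310,170,345,215)); c=big(y); x,yy,w,h=cv2.boundingRect(c); print(x,yy,w,h)
xc=np.nonzero(y)[1].mean()
o,d=ray("scene",[(xc,yy+h/2)]); d=d[0]; print(o+d*((.149-o[2])/d[2]))
E
```

```text
1.575 [0.4835722  0.07499953 0.30218221] -15.519428955936576 [ 7.96104567e-01  6.05158978e-01 -3.30913818e-04 -1.44409012e-04]
321 176 12 23
[0.49145096 0.07089138 0.149     ]
```

{"fn": "drive_tool", "kwargs": {
  "plan": [
    {"dx":-0.005,"dy":0.011,"dz":-0.2,"ax":0.0,"ay":0.0,"az":0.0,"jaw":1.0},
    {"dx":0.0,"dy":0.0,"dz":-0.2,"ax":0.0,"ay":0.0,"az":0.0,"jaw":1.0},
    {"dx":0.0,"dy":0.0,"dz":-0.15,"ax":0.0,"ay":0.0,"az":0.0,"jaw":1.0},
    {"dx":0.0,"dy":0.0,"dz":0.0,"ax":0.0,"ay":0.0,"az":0.0,"jaw":0.2},
    {"dx":0.0,"dy":0.0,"dz":0.0,"ax":0.0,"ay":0.0,"az":0.0,"jaw":-0.05},
    {"dx":0.0,"dy":0.0,"dz":0.0,"ax":0.0,"ay":0.0,"az":0.0,"jaw":-0.3},
    {"dx":0.0,"dy":0.0,"dz":0.0,"ax":0.0,"ay":0.0,"az":0.0,"jaw":-1.0},
    {"dx":0.0,"dy":0.0,"dz":0.0,"ax":0.0,"ay":0.0,"az":0.0,"jaw":-1.0}
  ],
  "force": 30
}}

```text
time_s: 2.62
ee_pos: [0.4824, 0.0792, 0.1936]
tcp_rot: [0.795, 0.607, 0.001, 0.001]
force: [5.2, -1.5, 4.5]
width: 0.0403
gripper_force: 2.5
```

{"fn": "drive_tool", "kwargs": {
  "plan": [
    {"dx":0.0,"dy":0.0,"dz":0.0,"ax":0.0,"ay":0.0,"az":0.0,"jaw":-1.0},
    {"dx":0.0,"dy":0.0,"dz":0.0,"ax":0.0,"ay":0.0,"az":0.0,"jaw":-1.0},
    {"dx":0.0,"dy":0.0,"dz":0.08,"ax":0.0,"ay":0.0,"az":0.0,"jaw":-1.0},
    {"dx":0.0,"dy":0.0,"dz":0.12,"ax":0.0,"ay":0.0,"az":0.0,"jaw":-1.0},
    {"dx":0.0,"dy":0.0,"dz":0.15,"ax":0.0,"ay":0.0,"az":0.0,"jaw":-1.0},
    {"dx":0.0,"dy":0.0,"dz":0.1,"ax":0.0,"ay":0.0,"az":0.0,"jaw":-1.0},
    {"dx":0.0,"dy":0.0,"dz":0.0,"ax":0.0,"ay":0.0,"az":0.0,"jaw":-1.0}
  ]
}}

```text
time_s: 3.5
ee_pos: [0.4812, 0.0795, 0.2826]
tcp_rot: [0.795, 0.607, -0.0, -0.0]
force: [-0.8, 0.6, -5.7]
width: 0.0391
gripper_force: 30.0
```

```bash
python3 - <<'E'
from h import *
s=robot.state(); q=s["tcp_rot"]; print(s["time_s"],s["ee_pos"],np.degrees(2*np.arctan2(q[1],q[0]))-90,s["width"],s["gripper_force"],s["force"])
im=robot.get_image("scene"); cv2.imwrite("pics/s3.png",cv2.resize(im[60:260,200:460,::-1],None,fx=3,fy=3))
E
```

```text
3.5 [0.48117036 0.07950581 0.28255687] -15.243735509156565 0.03907476458842273 29.986778693273664 [-0.79709139  0.60308966 -5.74087245]
```

View pics/s3.png

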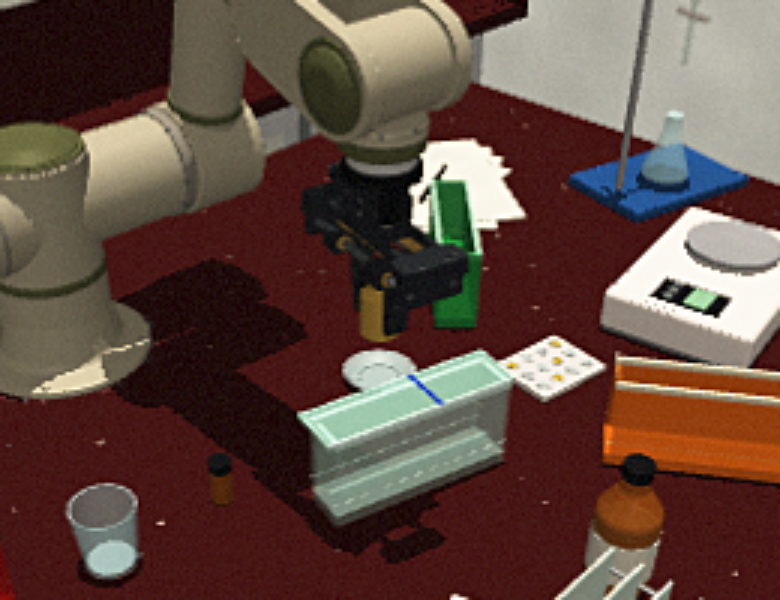

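The weight hangs in the jaws at crop (375,315), clear of the cover, and the cover still lies flat on the tank. I carry it to the mat, turning the gripper so its body stays clear of the red tank.

{"fn": "drive_tool", "kwargs": {
  "plan": [
    {"dx":-0.006,"dy":-0.12,"dz":0.0,"ax":0.0,"ay":0.0,"az":-0.15,"jaw":-1.0},
    {"dx":-0.012,"dy":-0.2,"dz":0.0,"ax":0.0,"ay":0.0,"az":-0.15,"jaw":-1.0},
    {"dx":-0.012,"dy":-0.25,"dz":0.0,"ax":0.0,"ay":0.0,"az":-0.15,"jaw":-1.0},
    {"dx":-0.013,"dy":-0.25,"dz":0.0,"ax":0.0,"ay":0.0,"az":-0.15,"jaw":-1.0},
    {"dx":-0.013,"dy":-0.25,"dz":0.0,"ax":0.0,"ay":0.0,"az":-0.15,"jaw":-1.0},
    {"dx":-0.013,"dy":-0.25,"dz":0.0,"ax":0.0,"ay":0.0,"az":-0.15,"jaw":-1.0},
    {"dx":-0.013,"dy":-0.25,"dz":0.0,"ax":0.0,"ay":0.0,"az":-0.15,"jaw":-1.0},
    {"dx":-0.013,"dy":-0.25,"dz":0.0,"ax":0.0,"ay":0.0,"az":-0.15,"jaw":-1.0},
    {"dx":-0.013,"dy":-0.25,"dz":0.0,"ax":0.0,"ay":0.0,"az":-0.15,"jaw":-1.0},
    {"dx":-0.012,"dy":-0.2,"dz":0.0,"ax":0.0,"ay":0.0,"az":-0.15,"jaw":-1.0},
    {"dx":-0.006,"dy":-0.12,"dz":0.0,"ax":0.0,"ay":0.0,"az":-0.15,"jaw":-1.0},
    {"dx":0.0,"dy":0.0,"dz":0.0,"ax":0.0,"ay":0.0,"az":0.0,"jaw":-1.0}
  ]
}}

```text
time_s: 5.05
ee_pos: [0.4555, -0.3995, 0.28]
tcp_rot: [1.0, 0.003, -0.001, -0.002]
force: [0.6, -0.3, -6.8]
width: 0.039
gripper_force: 30.0
```

{"fn": "drive_tool", "kwargs": {
  "plan": [
    {"dx":0.0,"dy":0.0,"dz":-0.2,"ax":0.0,"ay":0.0,"az":0.0,"jaw":-1.0},
    {"dx":0.0,"dy":0.0,"dz":-0.25,"ax":0.0,"ay":0.0,"az":0.0,"jaw":-1.0},
    {"dx":0.0,"dy":0.0,"dz":-0.25,"ax":0.0,"ay":0.0,"az":0.0,"jaw":-1.0},
    {"dx":0.0,"dy":0.0,"dz":-0.15,"ax":0.0,"ay":0.0,"az":0.0,"jaw":-1.0},
    {"dx":0.0,"dy":0.0,"dz":-0.06,"ax":0.0,"ay":0.0,"az":0.0,"jaw":-1.0},
    {"dx":0.0,"dy":0.0,"dz":-0.03,"ax":0.0,"ay":0.0,"az":0.0,"jaw":-1.0},
    {"dx":0.0,"dy":0.0,"dz":-0.01,"ax":0.0,"ay":0.0,"az":0.0,"jaw":-1.0},
    {"dx":0.0,"dy":0.0,"dz":0.0,"ax":0.0,"ay":0.0,"az":0.0,"jaw":-1.0}
  ]
}}

```text
time_s: 6.05
ee_pos: [0.4565, -0.3988, 0.0936]
tcp_rot: [1.0, 0.004, 0.0, 0.001]
force: [0.5, 0.4, -5.9]
width: 0.0393
gripper_force: 30.0
```

{"fn": "drive_tool", "kwargs": {
  "plan": [
    {"dx":0.0,"dy":0.0,"dz":-0.02,"ax":0.0,"ay":0.0,"az":0.0,"jaw":-1.0},
    {"dx":0.0,"dy":0.0,"dz":-0.015,"ax":0.0,"ay":0.0,"az":0.0,"jaw":-1.0},
    {"dx":0.0,"dy":0.0,"dz":-0.01,"ax":0.0,"ay":0.0,"az":0.0,"jaw":-1.0},
    {"dx":0.0,"dy":0.0,"dz":0.0,"ax":0.0,"ay":0.0,"az":0.0,"jaw":-1.0}
  ]
}}

```text
time_s: 6.55
ee_pos: [0.4563, -0.3986, 0.0837]
tcp_rot: [1.0, 0.004, -0.0, -0.0]
force: [-0.1, 0.1, -6.0]
width: 0.0389
gripper_force: 30.0
```

{"fn": "drive_tool", "kwargs": {
  "plan": [
    {"dx":0.0,"dy":0.0,"dz":-0.008,"ax":0.0,"ay":0.0,"az":0.0,"jaw":-1.0},
    {"dx":0.0,"dy":0.0,"dz":0.0,"ax":0.0,"ay":0.0,"az":0.0,"jaw":-1.0}
  ]
}}

```text
time_s: 6.8
ee_pos: [0.4564, -0.3987, 0.0834]
tcp_rot: [1.0, 0.004, 0.0, 0.0]
force: [-2.7, 3.6, 5.9]
width: 0.0393
gripper_force: 30.0
```

The force reads up to +5.9 N, so the weight is on the mat. I open and rise.

{"fn": "drive_tool", "kwargs": {
  "plan": [
    {"dx":0.0,"dy":0.0,"dz":0.0,"ax":0.0,"ay":0.0,"az":0.0,"jaw":0.1},
    {"dx":0.0,"dy":0.0,"dz":0.0,"ax":0.0,"ay":0.0,"az":0.0,"jaw":0.5},
    {"dx":0.0,"dy":0.0,"dz":0.0,"ax":0.0,"ay":0.0,"az":0.0,"jaw":1.0},
    {"dx":0.0,"dy":0.0,"dz":0.0,"ax":0.0,"ay":0.0,"az":0.0,"jaw":1.0},
    {"dx":0.0,"dy":0.0,"dz":0.1,"ax":0.0,"ay":0.0,"az":0.0,"jaw":1.0},
    {"dx":0.0,"dy":0.0,"dz":0.25,"ax":0.0,"ay":0.0,"az":0.0,"jaw":1.0},
    {"dx":0.0,"dy":0.0,"dz":0.25,"ax":0.0,"ay":0.0,"az":0.0,"jaw":1.0},
    {"dx":0.0,"dy":0.0,"dz":0.2,"ax":0.0,"ay":0.0,"az":0.0,"jaw":1.0},
    {"dx":0.0,"dy":0.0,"dz":0.15,"ax":0.0,"ay":0.0,"az":0.0,"jaw":1.0},
    {"dx":0.0,"dy":0.0,"dz":0.0,"ax":0.0,"ay":0.0,"az":0.0,"jaw":1.0}
  ]
}}

```text
time_s: 8.05
ee_pos: [0.4566, -0.399, 0.2741]
tcp_rot: [1.0, 0.004, 0.001, 0.002]
force: [0.7, 0.4, 0.2]
width: 0.0884
gripper_force: 0.0
```

```bash
cat > lid.py <<'E'
from h import *
def lid(im):
    m=mask(im,(0,0,110),(180,255,255),(255,180,350,240)); c=big(cv2.morphologyEx(m,cv2.MORPH_CLOSE,np.ones((5,5))))
    r=cv2.minAreaRect((plane("top",c.reshape(-1,2),.116)[:,:2]*1000).astype(np.float32))
    b=mask(im,(100,60,150),(130,255,255),(255,180,350,240)); ys,xs=np.nonzero(b)
    return r,len(xs),plane("top",[(xs.mean(),ys.mean())],.116).round(4)
E
python3 - <<'E'
from lid import *
s=robot.state(); print(s["time_s"],s["ee_pos"],s["force"])
t=robot.get_image("top"); im=robot.get_image("scene")
a=im[270:330,160:230,::-1]; b=t[170:250,250:360,::-1]
cv2.imwrite("pics/c4.png",np.hstack([cv2.resize(a,(400,400)),cv2.resize(b,(400,400))]))
print(lid(t)); print(lid(cv2.cvtColor(cv2.imread("pics/top0.png"),cv2.COLOR_BGR2RGB)))
E
```

```text
8.05 [ 0.45660739 -0.39895944  0.27414681] [0.72599016 0.35876049 0.20505327]
(((492.8192138671875, 112.58470916748047), (235.57615661621094, 68.43095397949219), 74.86166381835938), 51, array([[0.4971, 0.1317, 0.116 ]]))
(((492.7530822753906, 112.62793731689453), (235.62741088867188, 68.20957946777344), 74.8419418334961), 50, array([[0.4972, 0.1316, 0.116 ]]))
```

View pics/c4.png

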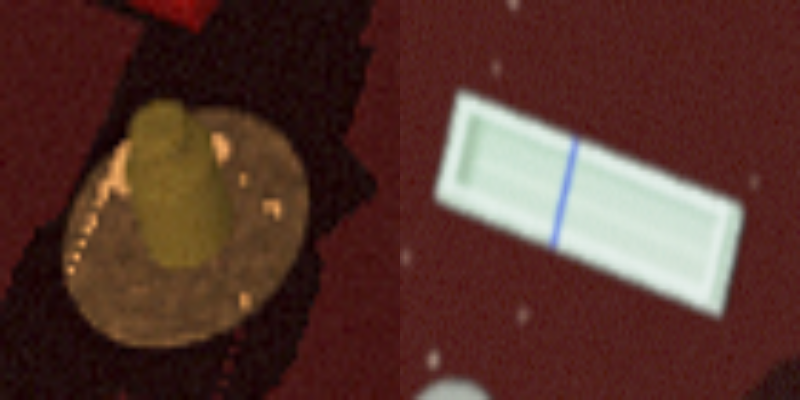

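Left: the weight stands upright in the middle of the mat, its base near (185,250) with the mat's centre near (185,235). Right: the cover is unchanged. Now I go above the cover's left part.

{"fn": "drive_tool", "kwargs": {
  "plan": [
    {"dx":0.022,"dy":0.239,"dz":0.0,"ax":0.0,"ay":0.0,"az":0.138,"jaw":1.0},
    {"dx":0.022,"dy":0.239,"dz":0.0,"ax":0.0,"ay":0.0,"az":0.138,"jaw":1.0},
    {"dx":0.022,"dy":0.239,"dz":0.0,"ax":0.0,"ay":0.0,"az":0.138,"jaw":1.0},
    {"dx":0.022,"dy":0.239,"dz":0.0,"ax":0.0,"ay":0.0,"az":0.138,"jaw":1.0},
    {"dx":0.022,"dy":0.239,"dz":0.0,"ax":0.0,"ay":0.0,"az":0.138,"jaw":1.0},
    {"dx":0.022,"dy":0.239,"dz":0.0,"ax":0.0,"ay":0.0,"az":0.138,"jaw":1.0},
    {"dx":0.022,"dy":0.239,"dz":0.0,"ax":0.0,"ay":0.0,"az":0.138,"jaw":1.0},
    {"dx":0.022,"dy":0.239,"dz":0.0,"ax":0.0,"ay":0.0,"az":0.138,"jaw":1.0},
    {"dx":0.022,"dy":0.239,"dz":0.0,"ax":0.0,"ay":0.0,"az":0.138,"jaw":1.0},
    {"dx":0.022,"dy":0.239,"dz":0.0,"ax":0.0,"ay":0.0,"az":0.138,"jaw":1.0},
    {"dx":0.022,"dy":0.239,"dz":0.0,"ax":0.0,"ay":0.0,"az":0.138,"jaw":1.0},
    {"dx":0.024,"dy":0.239,"dz":0.0,"ax":0.0,"ay":0.0,"az":0.138,"jaw":1.0}
  ]
}}

```text
time_s: 9.65
ee_pos: [0.5091, 0.1766, 0.2705]
tcp_rot: [0.792, 0.61, -0.001, -0.001]
force: [1.3, -0.2, -0.3]
width: 0.0883
gripper_force: 0.0
```

{"fn": "drive_tool", "kwargs": {
  "plan": [
    {"dx":0.0,"dy":0.0,"dz":-0.1,"ax":0.0,"ay":0.0,"az":0.0,"jaw":1.0},
    {"dx":0.0,"dy":0.0,"dz":-0.1,"ax":0.0,"ay":0.0,"az":0.0,"jaw":1.0},
    {"dx":0.0,"dy":0.0,"dz":0.0,"ax":0.0,"ay":0.0,"az":0.0,"jaw":1.0},
    {"dx":0.0,"dy":0.0,"dz":0.0,"ax":0.0,"ay":0.0,"az":0.0,"jaw":1.0}
  ]
}}

```text
time_s: 10.15
ee_pos: [0.5096, 0.1749, 0.2322]
tcp_rot: [0.793, 0.609, -0.0, -0.0]
force: [1.1, -0.0, -0.3]
width: 0.0883
gripper_force: 0.0
```

```bash
python3 - <<'E'
from h import *
s=robot.state(); q=s["tcp_rot"]; print(s["time_s"],s["ee_pos"],np.degrees(2*np.arctan2(q[1],q[0]))-90,s["force"])
u=np.array([-.2614,-.9652]); v=np.array([.9652,-.2614]); d=s["ee_pos"][:2]-[.4928,.1126]; print(d@u,d@v)
E
```

```text
10.15 [0.50957367 0.17494177 0.23220884] -14.989853916755791 [ 1.06198945 -0.04868739 -0.28380233]
-0.06455691418483597 -0.00010619761702626789
```

{"fn": "drive_tool", "kwargs": {
  "plan": [
    {"dx":0.0,"dy":0.0,"dz":-0.13,"ax":0.0,"ay":0.0,"az":0.0,"jaw":1.0},
    {"dx":0.0,"dy":0.0,"dz":-0.13,"ax":0.0,"ay":0.0,"az":0.0,"jaw":1.0},
    {"dx":0.0,"dy":0.0,"dz":-0.08,"ax":0.0,"ay":0.0,"az":0.0,"jaw":1.0},
    {"dx":0.0,"dy":0.0,"dz":-0.03,"ax":0.0,"ay":0.0,"az":0.0,"jaw":1.0},
    {"dx":0.0,"dy":0.0,"dz":0.0,"ax":0.0,"ay":0.0,"az":0.0,"jaw":0.6},
    {"dx":0.0,"dy":0.0,"dz":0.0,"ax":0.0,"ay":0.0,"az":0.0,"jaw":0.45},
    {"dx":0.0,"dy":0.0,"dz":0.0,"ax":0.0,"ay":0.0,"az":0.0,"jaw":0.3},
    {"dx":0.0,"dy":0.0,"dz":0.0,"ax":0.0,"ay":0.0,"az":0.0,"jaw":0.3}
  ],
  "force": 12
}}

```text
time_s: 11.15
ee_pos: [0.5098, 0.1751, 0.1587]
tcp_rot: [0.793, 0.609, 0.001, 0.0]
force: [-0.2, -0.5, 4.0]
width: 0.0616
gripper_force: 12.0
```

The cover is gripped at 61.6 mm with about 4 N of light downward push. I slide the first 100 mm, then measure.

{"fn": "drive_tool", "kwargs": {
  "plan": [
    {"dx":-0.008,"dy":-0.03,"dz":0.0,"ax":0.0,"ay":0.0,"az":0.0,"jaw":0.3},
    {"dx":-0.0163,"dy":-0.0603,"dz":0.0,"ax":0.0,"ay":0.0,"az":0.0,"jaw":0.3},
    {"dx":-0.0163,"dy":-0.0603,"dz":0.0,"ax":0.0,"ay":0.0,"az":0.0,"jaw":0.3},
    {"dx":0.0,"dy":0.0,"dz":0.0,"ax":0.0,"ay":0.0,"az":0.0,"jaw":0.3}
  ]
}}

```text
time_s: 11.65
ee_pos: [0.5014, 0.1438, 0.1587]
tcp_rot: [0.793, 0.609, 0.0, 0.001]
force: [-1.9, -3.0, 7.6]
width: 0.0614
gripper_force: 12.0
```

{"fn": "drive_tool", "kwargs": {
  "plan": [
    {"dx":-0.008,"dy":-0.03,"dz":0.002,"ax":0.0,"ay":0.0,"az":0.0,"jaw":0.3},
    {"dx":-0.0163,"dy":-0.0603,"dz":0.0,"ax":0.0,"ay":0.0,"az":0.0,"jaw":0.3},
    {"dx":-0.0163,"dy":-0.0603,"dz":0.0,"ax":0.0,"ay":0.0,"az":0.0,"jaw":0.3},
    {"dx":-0.0163,"dy":-0.0603,"dz":0.0,"ax":0.0,"ay":0.0,"az":0.0,"jaw":0.3},
    {"dx":-0.0163,"dy":-0.0603,"dz":0.0,"ax":0.0,"ay":0.0,"az":0.0,"jaw":0.3},
    {"dx":-0.0163,"dy":-0.0603,"dz":0.0,"ax":0.0,"ay":0.0,"az":0.0,"jaw":0.3},
    {"dx":0.0,"dy":0.0,"dz":0.0,"ax":0.0,"ay":0.0,"az":0.0,"jaw":0.3}
  ]
}}

```text
time_s: 12.52
ee_pos: [0.4831, 0.0769, 0.1587]
tcp_rot: [0.793, 0.609, -0.001, 0.0]
force: [-1.2, -4.8, 6.5]
width: 0.0616
gripper_force: 12.0
```

```bash
python3 - <<'E'
from h import *
s=robot.state(); q=s["tcp_rot"]; print(s["time_s"],s["ee_pos"],np.degrees(2*np.arctan2(q[1],q[0]))-90,s["force"])
u=np.array([-.2614,-.9652]); v=np.array([.9652,-.2614]); d=s["ee_pos"][:2]-[.5098,.1751]; print(d@u,d@v)
t=robot.get_image("top"); im=robot.get_image("scene")
cv2.imwrite("pics/t5.png",t[:,:,::-1]);cv2.imwrite("pics/s5.png",im[:,:,::-1])
a=im[150:250,270:390,::-1]; b=t[170:260,250:400,::-1]
cv2.imwrite("pics/c5.png",np.hstack([cv2.resize(a,(360,300)),cv2.resize(b,(440,300))]))
E
```

```text
12.525 [0.48312531 0.07690044 0.158709  ] -15.016740486603751 [-1.16261974 -4.76741787  6.53505368]
0.1017549782598788 -7.704881896237392e-05
```

View pics/c5.png

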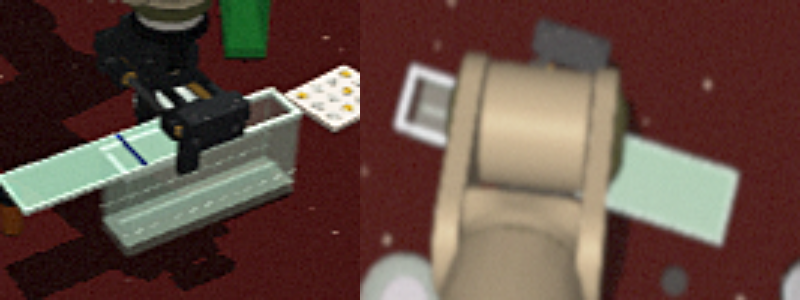

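The cover has slid about 102 mm and lies flat. In the scene crop the line at (132,150) is still inside the tank's right rim edge at (108,155). In the top crop the tank's left rim is exposed at (403,95). I take sub-pixel profiles along the slide axis for the remaining distance.

```bash
cat > prof.py <<'E'
from h import *
u=np.array([-.2614,-.9652]); v=np.array([.9652,-.2614]); c0=np.array([.4928,.1126])
def prof(name,im,z,s0,s1,vs,ch):
    c=robot.calibration(name); K,D,E=[np.array(c[k],float) for k in("intrinsics","D","extrinsics")]
    s=np.arange(s0,s1,.0005); g=im.astype(np.float32)[:,:,ch]; out=0
    for w in vs:
        P=np.c_[c0+s[:,None]*u+w*v,np.full(len(s),z)]
        p,_=cv2.projectPoints(P,cv2.Rodrigues(E[:3,:3])[0],E[:3,3],K,D); p=p.reshape(-1,2).astype(np.float32)
        out=out+cv2.remap(g,p[:,:1],p[:,1:],cv2.INTER_LINEAR)[:,0]/len(vs)
    return s,out
def edge(s,p):  # half-level crossing at steepest step
    g=np.gradient(cv2.GaussianBlur(p[None],(0,0),3)[0]); i=np.abs(g).argmax(); return round(float(s[i])*1000,1)
E
python3 - <<'E'
from prof import *
rd=lambda f:cv2.cvtColor(cv2.imread("pics/"+f),cv2.COLOR_BGR2RGB)
t0,t5,s0,s5=rd("top0.png"),rd("t5.png"),rd("scene0.png"),rd("s5.png")
V=np.linspace(-.015,.015,9)
for n,z in(("lid top",.116),):
    print("t0 lid L,R",edge(*prof("top",t0,z,-.14,-.10,V,1)),edge(*prof("top",t0,z,.10,.14,V,1)))
print("t5 lid R",edge(*prof("top",t5,.116,.19,.24,V,1)))
print("t5 tank L",edge(*prof("top",t5,.110,-.13,-.095,V,1)))
for nm,i,a,b in(("s0",s0,-.05,.0),("s5",s5,.05,.12)):
    s,p=prof("scene",i,.116,a,b,V,0); print(nm,"line R-min",round(s[p.argmin()]*1000,1))
s,p=prof("scene",s5,.110,.08,.14,V,0)
print(list(zip((s[::4]*1000).round(),p[::4].round())))
s,p=prof("scene",s0,.110,.08,.14,V,0)
print(list(zip((s[::4]*1000).round(),p[::4].round())))
for nm,i,a,b in(("lateral rim/lid",t5,0,0),):
    for sc,z in((-.095,.110),(.19,.116),(.2,.116)):
        w=np.arange(-.05,.05,.0005); import math
        c=robot.calibration("top"); K,D,E=[np.array(c[k],float) for k in("intrinsics","D","extrinsics")]
        P=np.c_[c0+sc*u+w[:,None]*v,np.full(len(w),z)]; p,_=cv2.projectPoints(P,cv2.Rodrigues(E[:3,:3])[0],E[:3,3],K,D); p=p.reshape(-1,2).astype(np.float32)
        g=cv2.remap(i[:,:,1].astype(np.float32),p[:,:1],p[:,1:],cv2.INTER_LINEAR)[:,0]; h=len(w)//2
        print(sc,"edges",edge(w[:h],g[:h]) ,edge(w[h:],g[h:]))
E
```

```text
t0 lid L,R -116.0 117.5
t5 lid R 219.5
t5 tank L -113.5
s0 line R-min -18.5
s5 line R-min 83.0
[(np.float64(80.0), np.float32(35.0)), (np.float64(82.0), np.float32(84.0)), (np.float64(84.0), np.float32(138.0)), (np.float64(86.0), np.float32(163.0)), (np.float64(88.0), np.float32(167.0)), (np.float64(90.0), np.float32(163.0)), (np.float64(92.0), np.float32(161.0)), (np.float64(94.0), np.float32(160.0)), (np.float64(96.0), np.float32(159.0)), (np.float64(98.0), np.float32(166.0)), (np.float64(100.0), np.float32(186.0)), (np.float64(102.0), np.float32(206.0)), (np.float64(104.0), np.float32(207.0)), (np.float64(106.0), np.float32(188.0)), (np.float64(108.0), np.float32(164.0)), (np.float64(110.0), np.float32(151.0)), (np.float64(112.0), np.float32(149.0)), (np.float64(114.0), np.float32(150.0)), (np.float64(116.0), np.float32(151.0)), (np.float64(118.0), np.float32(152.0)), (np.float64(120.0), np.float32(153.0)), (np.float64(122.0), np.float32(153.0)), (np.float64(124.0), np.float32(153.0)), (np.float64(126.0), np.float32(154.0)), (np.float64(128.0), np.float32(154.0)), (np.float64(130.
[... 808 characters left out ...]
9.0)), (np.float64(110.0), np.float32(187.0)), (np.float64(112.0), np.float32(173.0)), (np.float64(114.0), np.float32(122.0)), (np.float64(116.0), np.float32(82.0)), (np.float64(118.0), np.float32(74.0)), (np.float64(120.0), np.float32(73.0)), (np.float64(122.0), np.float32(72.0)), (np.float64(124.0), np.float32(71.0)), (np.float64(126.0), np.float32(70.0)), (np.float64(128.0), np.float32(70.0)), (np.float64(130.0), np.float32(71.0)), (np.float64(132.0), np.float32(71.0)), (np.float64(134.0), np.float32(70.0)), (np.float64(136.0), np.float32(70.0)), (np.float64(138.0), np.float32(71.0)), (np.float64(140.0), np.float32(71.0))]
-0.095 edges -27.0 31.5
0.19 edges -33.5 32.5
0.2 edges -33.5 33.0
```

Scene and top views put the line about 22 mm short of the tank's end (22.8 and 21.5 mm), and the tank has not moved. I slide 22 mm more.

{"fn": "drive_tool", "kwargs": {
  "plan": [
    {"dx":-0.01,"dy":-0.04,"dz":0.0,"ax":0.0,"ay":0.0,"az":0.0,"jaw":0.3},
    {"dx":-0.012,"dy":-0.04,"dz":0.0,"ax":0.0,"ay":0.0,"az":0.0,"jaw":0.3},
    {"dx":-0.007,"dy":-0.026,"dz":0.0,"ax":0.0,"ay":0.0,"az":0.0,"jaw":0.3},
    {"dx":0.0,"dy":0.0,"dz":0.0,"ax":0.0,"ay":0.0,"az":0.0,"jaw":0.3},
    {"dx":0.0,"dy":0.0,"dz":0.0,"ax":0.0,"ay":0.0,"az":0.0,"jaw":0.3}
  ]
}}

```text
time_s: 13.25
ee_pos: [0.4774, 0.0563, 0.1587]
tcp_rot: [0.793, 0.609, -0.0, 0.0]
force: [-1.2, -1.1, 7.7]
width: 0.0612
gripper_force: 12.0
```

```bash
python3 - <<'E'
from prof import *
s=robot.state(); q=s["tcp_rot"]; print(s["time_s"],s["ee_pos"],np.degrees(2*np.arctan2(q[1],q[0]))-90,s["force"],s["gripper_force"])
d=s["ee_pos"][:2]-[.4831,.0769]; print("moved",d@u,d@v)
t=robot.get_image("top"); im=robot.get_image("scene")
cv2.imwrite("pics/t6.png",t[:,:,::-1]);cv2.imwrite("pics/s6.png",im[:,:,::-1])
cv2.imwrite("pics/c6.png",cv2.resize(im[170:250,230:370,::-1],None,fx=5,fy=5,interpolation=cv2.INTER_CUBIC))
V=np.linspace(-.015,.015,9)
print("lid R",edge(*prof("top",t,.116,.21,.27,V,1)),"tank L",edge(*prof("top",t,.110,-.13,-.095,V,1)))
p=prof("scene",im,.116,.08,.13,V,0); print("line",p[0][p[1].argmin()])
for w in(-.02,0,.02):
    p=prof("scene",im,.116,.08,.13,[w],0); print("line at v",w,p[0][p[1].argmin()])
E
```

```text
13.25 [0.47743516 0.05633878 0.15870249] -14.992873763852003 [-1.18318651 -1.09400766  7.72529924] 11.999643668532372
moved 0.02132647966212354 -9.30017739796222e-05
lid R 240.5 tank L -113.5
line 0.10400000000000002
line at v -0.02 0.10450000000000002
line at v 0 0.10350000000000002
line at v 0.02 0.10450000000000002
```

View pics/c6.png

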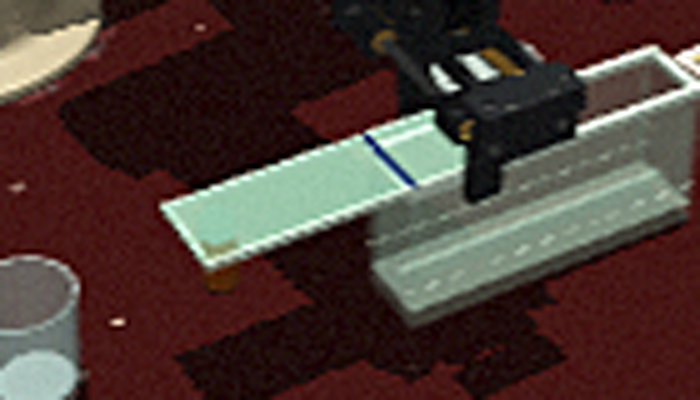

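The line at crop (390,160) lies over the tank's right-hand end, the cover is flat and held, and the rest of the glassware stands. The measurements put it within about 1 mm, so I nudge it 0.8 mm, settle and hand in.

{"fn": "drive_tool", "kwargs": {
  "plan": [
    {"dx":-0.001,"dy":-0.004,"dz":0.0,"ax":0.0,"ay":0.0,"az":0.0,"jaw":0.3},
    {"dx":0.0,"dy":0.0,"dz":0.0,"ax":0.0,"ay":0.0,"az":0.0,"jaw":0.3},
    {"dx":0.0,"dy":0.0,"dz":0.0,"ax":0.0,"ay":0.0,"az":0.0,"jaw":0.3},
    {"dx":0.0,"dy":0.0,"dz":0.0,"ax":0.0,"ay":0.0,"az":0.0,"jaw":0.3}
  ]
}}

```text
time_s: 13.85
ee_pos: [0.4773, 0.056, 0.1587]
tcp_rot: [0.793, 0.609, 0.0, 0.0]
force: [1.2, 2.7, 6.8]
width: 0.0611
gripper_force: 12.0
```

```bash
python3 - <<'E'
from prof import *
im=robot.get_image("scene"); p=prof("scene",im,.116,.08,.13,np.linspace(-.015,.015,9),0); l=p[0][p[1].argmin()]
s=robot.state(); print(l,s["ee_pos"],s["force"],s["gripper_force"],np.abs(s["dq"]).max())
if .1025<l<.1075: print(robot.sign_off())
E
```

```text
0.10450000000000002 [0.47734147 0.0560094  0.1587253 ] [0.93522313 2.86813842 5.49847493] 11.999164000153542 0.0009544353671562523
the job is handed in; nothing more can be done
None
```

The job is handed in: the weight stands let go on the cork mat, and the cover is held flat on the rim with its blue line within about 1.5 mm of over the tank's right-hand end by my camera measurements; no verdict was returned.

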